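# Ease the spring lever of an actuator demo stand back to half load

## Robot

A 6-joint arm with a two-finger parallel gripper is mounted at the origin on the work surface. World frame = base frame: x ahead of the robot, y to its left, z up, the work surface at z = 0. Lengths are in m, angles in rad, forces in N, time in s.
With the tool pointing down it reaches from about 0.275 to 0.975 m from the base axis. Payload 8.4 kg.
Tool frame: the origin (TCP) lies at the very end of the fingers, on their centre line; the grasp point (between the pads) lies 19 mm behind it (env.tcp_to_grasp is the z of the grasp point in the tool frame, in m); z points along the fingers, y is the direction in which the jaws open and shut (so a half turn about z gives the same grasp; the last joint's range is limited). The gripper opens to 92 mm and grips with 3 to 60 N. Pads are 20 mm wide; open, the fingers measure 128 mm over their backs; the gripper's body (75 mm by 189 mm) begins 69 mm behind the grasp point.
Start: joints at [-1.111, 0.353, 1.633, -0, 1.155, -0.002], TCP at [0.278, -0.56, 0.215] pointing down, gripper open.
Joint ranges: [-2.63, 2.63], [-0.92, 2.1], [0.06, 2.66], [-1.3, 4.44], [0, 2.69], [-3.02, 3.02]. Speed limits (rad/s): [2.22, 2.22, 2.79, 3.14, 3.14, 3.14].

## Interface

Orientations are given as a unit quaternion [w, x, y, z].
In Python, from station import env, viewer, outline_of gives the robot as it stands.
- The arm moves only by the tool apply_moves, never from a script. Its argument "series" is a list of rows, each an object with "twist": the turn, a rotation vector about the tool's x, y, z in degrees, a list of three; "delta_pos": the shift along the tool's x, y, z in cm, a list of three; "gripper": the closure, from -1 (fully open) to 1 (shut). A call has 1 to 10 rows; each row is the pose to reach, as a shift and turn from the pose commanded when the call began, along the tool's axes at that moment; what a row does not reach only later rows make up. A row lasts 1/10 s, in which the tool goes at most 50 mm and 8.59 degrees, less where a joint would pass 70% of its speed; a pose out of reach is approached as far as the arm can. A call with a gripper value outside its range is refused whole. The fingers move at their own pace and stop on an object; "grip_force" is the grip in N (left out, the last holds). Time passes only in rows, so rows that repeat a pose let the fingers close. It gives the time, the measured TCP pose, the force and the opening at its end, in the units of the state.
- env.observe(): the state, without advancing time (a new reading comes with each control period).
- viewer.snapshot(name): name is "side" or "top"; returns the picture (400x640x3 uint8, red, green, blue); there is no depth.
- viewer.camera_params(name): a dict with "fx", "fy", "cx", "cy" (pixels), "origin" and "orientation" of the camera in the world. Camera axes: x right, y down, z forward; pixel columns grow to the right and rows downward; lengths in m; the calibration is good to about 2 mm. A picture is of the moment at which its call begins. camera_params takes no time and is no camera call.
- env.close_job(): hands the job in, once; it reports no verdict.
Trained networks look in the newest picture that a camera, given by its name, has taken for a name from the list of things; names that differ only in an ending like _2 or _b are one class to them, and where a whole thing is asked for, a point or a joint stands for the part that bears it (a point fixed in the world has none). Each returns a list of dicts, best first, with "p" (0 to 1); they miss things now and then, are a little off and sometimes report something else, mostly with a low value. They report only what shows in the picture. A call takes as long as a camera call.
- outline_of(camera, query): "region" (400x640 bool, what is visible of it) and "xy" ([column, row] in pixels, amid what is visible of it).
The state is a dict: "t": time; "joint_pos": joint angles; "dq": joint speeds; "effort": joint torques, N m; "eef_pos": TCP position; "ee_rot": TCP orientation; "force": force on the tool from outside, world axes, zero at the start; "torque": the same for the moment, N m; "gripper_width": opening from 0.0 (shut) to 1.0 (fully open).
Only numpy, scipy, OpenCV 4.12 (cv2) and the standard library are available. Lean on these libraries where they do the work, as an engineer would, in place of code of your own. Each camera call takes 0.05 s, during which the arm holds its last target.

## Task

The demo is over: take the spring-loaded lever of the loading stand out of its full-load slot (the one farthest from the robot) and ease it back by the ball knob into the middle notch, the half-load setting. Keep hold of it until it is in the notch, so that its spring never runs or snaps it back by itself, do not let it run past towards the low-load slot nearest the robot, and leave it sitting fully in the notch with your hand off. Leave the things standing around the stand where they are.

Things in the scene. Friction and masses are not known exactly. Their poses are not given: they have to be found in the camera images.
- stand: Fixed loading stand: grey box on a 290 x 160 mm foot plate, origin under its centre on the table; x axis along the lever's swing (away from the robot at yaw 0), y left, z up. Its 260 x 140 mm slotted top plate has its top at z = 128 mm and the lever comes up through it. An actuator sticks out of the +x end to x = 237 mm, z = 50 mm.
- lane (a point): Point on top of the stand's plate at stand x = y = 0, z = 128 mm, axes as the stand. The lever travels in a lane along x when leaned to -y; on the lane's +y side open the full-load slot (x = 48 to 102 mm), the middle notch and the low-load slot (x = -102 to -48 mm), with solid rough teeth between, faces at y = -6 mm; a lever let go on a tooth sticks there.
- catch_zone (a point): Point at stand x = y = 0, z = 134 mm, the middle of the range of the steel catch plate (67 mm long, 6 mm thick, top here) screwed on the plate. It holds the middle notch: 17 mm wide in x for the 12 mm lever. The plate may be screwed up to 14 mm either way along x, so the notch centre is at x = -14 to +14 mm; this is not reported and must be felt or seen.
- pivot (a point): The lever's pivot inside the stand, 25 mm above the table, at x = y = 0 of the stand; its axes are those of the stand.
- ball (a point): Centre of the black ball knob (the grip), 40 mm diameter, on top of the 12 mm round steel lever, 215 mm from the pivot. Swing q and lean t put it at pivot + (215 cos t sin q, -215 sin t, 215 cos t cos q) mm in the stand's frame.
- swing (a joint): Lever swing about the stand's y axis, rad: 0 upright, positive leaning to +x (more load), range -0.72 to 0.72. A spring pulls it to lower values, 0.5 Nm upright, 0.7 Nm at 0.5 (2 to 4 N at the ball). At rest it reads about 0.5 in the full-load slot, -0.17 to 0.17 in the middle notch (depends on the catch plate), below -0.45 in the low-load slot.
- lean (a joint): Lever's sideways lean, rad: 0 fully home in a slot or notch, growing as the ball is pushed to the stand's -y, at most 0.27. A spring pulls it to 0, 1.0 Nm at 0, 1.3 Nm at 0.2 (4 to 6 N at the ball). Above 0.12 the lever is clear of the teeth and free to swing; resting on a tooth's face it reads 0.08 to 0.12 (the less, the harder it is pressed).
- weight: Bystander: polished steel weight with a knob, 68 mm in diameter, 120 mm tall, loose, standing beside the stand on its +y side; origin under its centre.
- block: Bystander: clear acrylic block, 100 x 60 x 45 mm, loose, beside the stand on its -y side; origin under its centre.
- sample: Bystander: aluminium sample actuator, 120 x 45 x 30 mm with a steel nose on its +x end (30 mm long), loose, lying beside the stand on its -y side, nearer the robot than the block; origin under its centre.

How it is judged:
By the outcome, as a careful person would: the job done as asked, in the order asked, and still so for the second after the job is handed in, with the robot touching nothing.
It also fails if it takes over 72 s, if anything falls off the work surface, if the arm or the gripper's body presses on something with over 40 N, if the wrist force passes 120 N, or if a joint passes its speed limit or range.

## Working session

There is one attempt and no reset: what is moved stays moved. The work goes in short steps, Python scripts to look and compute and a tool call to move; the robot and the scene stay as the last step left them, time stands still between calls to the robot, and variables do not carry over. Pictures are saved under pics/ and viewed, and the job is handed in when it is done.

Besides the shell and the picture viewer there is one more tool, called after ">>>" as a command line: name --argument value ..., lists and objects as JSON in quotes. apply_moves: Moves the arm, as the interface text tells. Its arguments: {"type":"object","properties":{"series":{"type":"array"},"grip_force":{"type":"number"}},"required":["series"]}

```bash
ls; mkdir -p pics; cat > h.py <<'E'
import numpy as np, cv2
from scipy.spatial.transform import Rotation as R
from station import env, viewer, outline_of
def save(name,img): cv2.imwrite('pics/'+name+'.png',cv2.cvtColor(img,cv2.COLOR_RGB2BGR))
def cam(n):
    p=viewer.camera_params(n); q=p['orientation']
    return p,np.array(p['origin']),R.from_quat([q[1],q[2],q[3],q[0]]).as_matrix()
def proj(n,P):
    p,o,M=cam(n); c=(np.atleast_2d(P)-o)@M
    return np.c_[p['fx']*c[:,0]/c[:,2]+p['cx'],p['fy']*c[:,1]/c[:,2]+p['cy']]
def ray(n,uv):
    p,o,M=cam(n); return o,M@np.array([(uv[0]-p['cx'])/p['fx'],(uv[1]-p['cy'])/p['fy'],1.])
def onz(n,uv,z):
    o,d=ray(n,uv); return o+d*(z-o[2])/d[2]
E
python3 - <<'E'
from h import *
for n in('side','top'):
    save(n+'0',viewer.snapshot(n)); print(n,viewer.camera_params(n))
s=env.observe()
for k in s: print(k,s[k])
E
```

```text
pics
side {'fx': 451.97571915175763, 'fy': 451.97571915175763, 'cx': 312.1054796872089, 'cy': 204.14468642199782, 'origin': array([0.81514474, 0.75697375, 0.89311791]), 'orientation': array([-0.0775717 ,  0.18463931,  0.90186304, -0.38279762])}
top {'fx': 366.92206106469706, 'fy': 366.92206106469706, 'cx': 319.9105844353518, 'cy': 197.8551038083623, 'origin': array([0.40993247, 0.04359659, 1.01839928]), 'orientation': array([-0.06215047,  0.70667133, -0.702837  ,  0.0526602 ])}
t 0.1
joint_pos [-1.11141120e+00  3.53554001e-01  1.63403094e+00 -7.20791584e-06
  1.15520657e+00 -2.41337577e-03]
dq [ 0.0023819   0.00050508 -0.0021242   0.0004595  -0.00038176  0.0022116 ]
effort [-2.40437348e-04 -5.94908452e+01 -3.34927654e+01  6.99022925e-02
  1.83854549e-02 -4.66089989e-05]
eef_pos [ 0.27827365 -0.55915138  0.21396665]
ee_rot [-5.83101634e-04  9.73460484e-01  2.28854379e-01 -1.38982681e-04]
force [ 0.84991325 -0.1980242   0.50259807]
torque [0.04835369 0.00419456 0.01026166]
gripper_width 1.0013696466679736
```

View pics/side0.png

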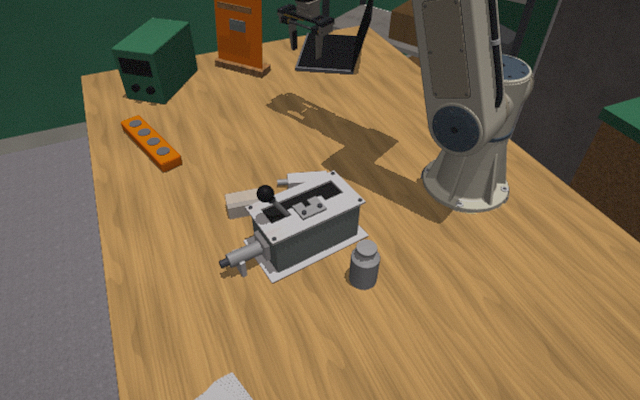

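View pics/top0.png

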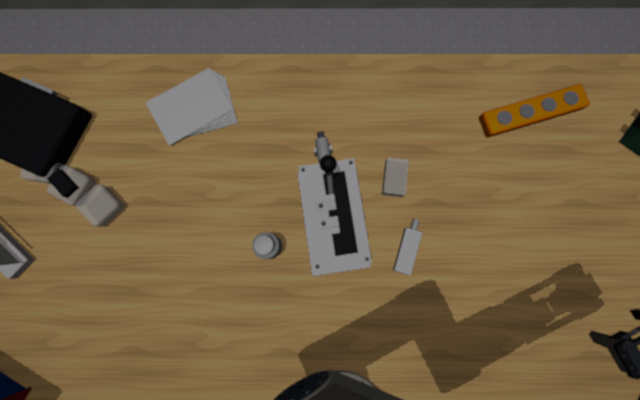

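The side view shows the stand at about (305,225), ball at (265,194) and weight at (364,265). In the top view the plate's corners are near (300,166), (353,160), (370,266) and (315,274), with the ball at (328,163). Next I'll measure these.

```bash
python3 - <<'E'
from h import *
for n in('side','top'):
    im=viewer.snapshot(n)
    for q in('stand','ball'):
        for r in outline_of(n,q)[:2]:
            ys,xs=np.nonzero(r['region']); print(n,q,round(r['p'],2),np.round(r['xy'],1),xs.min(),xs.max(),ys.min(),ys.max(),len(xs))
    np.save(n+'.npy',im)
    # crops
    x0,x1,y0,y1=(210,380,160,290) if n=='side' else (240,430,120,290)
    c=cv2.resize(im[y0:y1,x0:x1],None,fx=(4 if n=='side' else 3.4),fy=(4 if n=='side' else 3.4),interpolation=cv2.INTER_CUBIC); save(n+'crop0',c)
E
```

```text
side stand 0.77 [296.8 226.9] 220 367 172 281 8752
side ball 0.67 [268.9 198.6] 257 288 185 215 390
top stand 0.82 [332.2 212.6] 298 370 132 274 6597
top stand 0.64 [330.2 167.7] 320 335 155 193 320
top ball 0.61 [329.3 166.4] 319 336 154 193 374
```

View pics/sidecrop0.png

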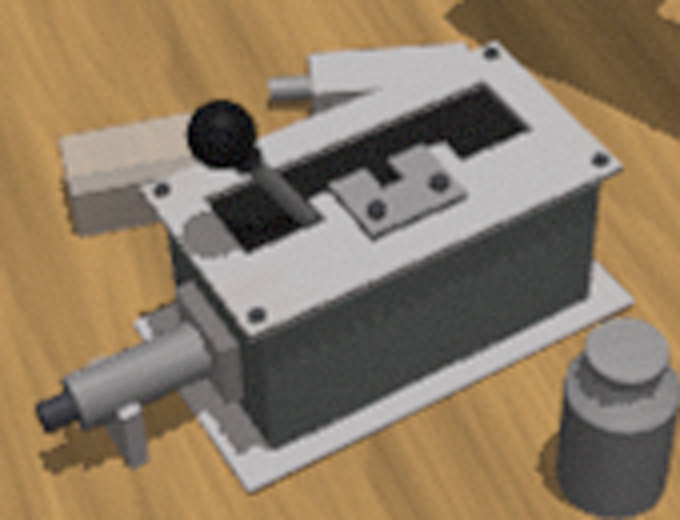

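View pics/topcrop0.png

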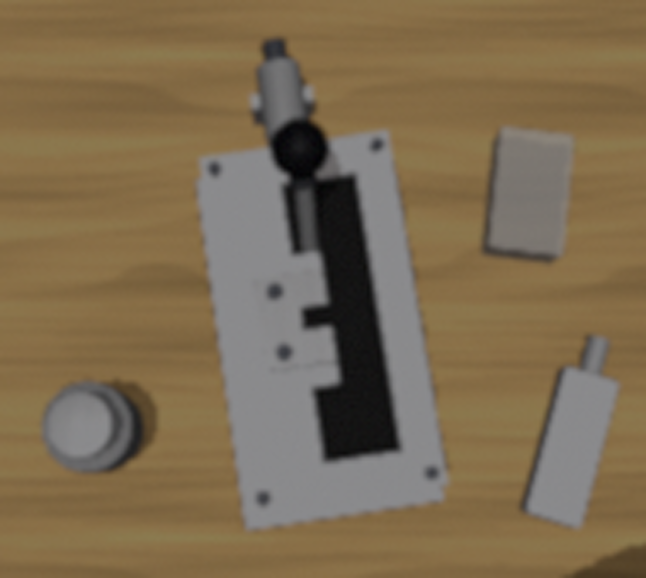

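```bash
cat > fit.py <<'E'
from h import *
from scipy.optimize import least_squares
T=lambda l:np.array(l)/3.4+np.array([240,120])
S=lambda l:np.array(l)/4+np.array([210,160])
top=T([[203,157],[388,133],[444,500],[246,529]])
tp=np.array([[.13,.07],[.13,-.07],[-.13,-.07],[-.13,.07]])
side=S([[248,335],[140,187],[497,42],[622,172]])
def W(p,P): 
    c,s=np.cos(p[2]),np.sin(p[2]); P=np.atleast_2d(P); return np.c_[p[0]+c*P[:,0]-s*P[:,1],p[1]+s*P[:,0]+c*P[:,1],P[:,2]]
P=np.c_[tp,np.full(4,.128)]
def res(p,which=(0,1)):
    r=[]
    if 0 in which: r.append(proj('top',W(p,P))-top)
    if 1 in which: r.append(proj('side',W(p,P))-side)
    return np.concatenate(r).ravel()
for w in((0,),(1,),(0,1)):
    f=least_squares(res,[.45,0,0],args=(w,)); print(w,np.round(f.x,4),np.round(f.fun,1))
E
python3 - <<'E'
from fit import *
p=f.x; np.save('pose.npy',p)
def inv(w): c,s=np.cos(p[2]),np.sin(p[2]); d=w[:2]-p[:2]; return np.array([c*d[0]+s*d[1],-s*d[0]+c*d[1]])*1000
# ball triangulate from colour: dark pixels
for n,c in(('top',T([[300,147]])[0]),('side',S([[222,135]])[0])):
    print(n,c,onz(n,c,.21))
A=[];b=[]
for n,c in(('top',T([[300,147]])[0]),('side',S([[222,135]])[0])):
    o,d=ray(n,c); d/=np.linalg.norm(d); M=np.eye(3)-np.outer(d,d); A.append(M); b.append(M@o)
x=np.linalg.lstsq(np.vstack(A),np.concatenate(b),rcond=None)[0]
print('ball',x,inv(x),'expect',.215*np.sin(.5)*1000,25+215*np.cos(.5))
for n,l,Z in(('top',T([[302,308],[329,306],[304,328],[332,325],[263,277],[275,371],[324,250],[341,385],[313,388],[294,252],[283,180],[325,460]]),.134),('side',S([[385,185],[393,170],[362,178],[400,158],[330,185],[372,238],[467,190],[425,145],[418,180]]),.134)):
    for u in l: print(n,np.round(u,1),np.round(inv(onz(n,u,Z)),1))
for q in(.45,.5,.55): print(proj('top',W(p,[.215*np.sin(q),0,.025+.215*np.cos(q)])),proj('side',W(p,[.215*np.sin(q),0,.025+.215*np.cos(q)])))
E
```

```text
(0,) [0.5117 0.0213 0.1353] [-0.5  1.9  0.7  1.7 -0.1 -1.2 -0.1 -2.1]
(1,) [0.5203 0.023  0.143 ] [-0.4  0.4 -0.2 -0.   0.2  0.3  0.5 -0.8]
(0, 1) [0.5157 0.0214 0.1384] [-0.7  0.4  0.5  0.1  0.  -3.1  0.  -3.7  1.  -0.8  1.4 -1.2  1.8 -0.4
  1.8 -1.6]
top [328.23529412 163.23529412] [0.62210407 0.03655737 0.21      ]
side [265.5  193.75] [0.62102291 0.03481396 0.21      ]
ball [0.62157775 0.03660613 0.211744  ] [106.93380609   0.41923461] expect 103.07649079990365 213.68025080643014
top [328.8 210.6] [ 9.7 11.5]
top [336.8 210. ] [ 8.5 -7.8]
top [329.4 216.5] [-4.8 12. ]
top [337.6 215.6] [-5.3 -8. ]
top [317.4 201.5] [35.6 36.2]
top [320.9 229.1] [-32.4  36.5]
top [335.3 193.5] [49.2 -9.9]
top [340.3 233.2] [-48.3  -8.4]
top [332.1 234.1] [-47.8  11.5]
top [326.5 194.1] [50.7 11.7]
top [323.2 172.9] [104.3  12.5]
top [335.6 255.3] [-98.7  10. ]
side [306.2 206.2] [ 9.8 12.5]
side [308.2 202.5] [-1.   3.8]
side [300.5 204.5] [18.6  0.1]
side [310.  199.5] [-10.1  -3.1]
side [292.5 206.2] [38.1 -4.6]
side [303.  219.5] [38.8 46.7]
side [326.8 207.5] [-30.1  41.6]
side [316.2 196.2] [-29.2  -5.2]
side [314.5 205. ] [-9.5 19.1]
[[329.24537825 168.23080147]] [[270.55600438 189.25281514]]
[[328.64389792 164.66793446]] [[266.87086745 192.38480737]]
[[328.06510295 161.32275239]] [[263.30498801 195.63204254]]
```

```bash
cat >> h.py <<'E'
pose=np.array([.5155,.0214,.138])
def stR(): return R.from_euler('z',pose[2])
def st2w(P): return stR().apply(np.asarray(P))+np.r_[pose[:2],0]
def w2st(P): return stR().inv().apply(np.asarray(P)-np.r_[pose[:2],0])
def toolR(sw=0,lean=0):
    # tool down, x=stand x, y=-stand y; follows lever swing/lean
    return stR()*R.from_matrix(lever(sw,lean))*R.from_euler('x',np.pi)
def lever(q,t): 
    return (R.from_euler('y',q)*R.from_euler('x',t)).as_matrix()
def ball(q,t): return np.array([.215*np.cos(t)*np.sin(q),-.215*np.sin(t),.025+.215*np.cos(t)*np.cos(q)])
def cur():
    s=env.observe(); q=s['ee_rot']; return np.array(s['eef_pos']),R.from_quat([q[1],q[2],q[3],q[0]]),s
def delta(p,Rt,p0,R0): return np.round(R0.inv().apply(p-p0)*100,2),np.round((R0.inv()*Rt).as_rotvec(degrees=True),2)
E
python3 - <<'E'
from h import *
p,Rc,s=cur()
print(lever(0,.2)@[0,0,.215],env.tcp_to_grasp, np.round(Rc.as_matrix(),3))
bx=np.array([.6215,.0366,.212])
print(delta(bx+[0,0,.09],toolR(),p,Rc), toolR().as_matrix())
E
```

```text
[ 0.         -0.04271391  0.21071431] -0.0187 [[ 0.895  0.446 -0.   ]
 [ 0.446 -0.895  0.   ]
 [ 0.    -0.    -1.   ]]
(array([ 57.27, -38.08,  -8.74]), array([-1.000e-02,  0.000e+00,  1.855e+01])) [[ 9.90493102e-01  1.37562405e-01  1.68465359e-17]
 [ 1.37562405e-01 -9.90493102e-01 -1.21300421e-16]
 [-1.54074396e-33  1.22464680e-16 -1.00000000e+00]]
```

>>> apply_moves --series '[{"delta_pos": [0,0,-4],"twist": [0,0,0],"gripper": -1},{"delta_pos": [0,0,-8.7],"twist": [0,0,0],"gripper": -1},{"delta_pos": [57.3,-38.1,-8.7],"twist": [0,0,18.5],"gripper": -1},{"delta_pos": [57.3,-38.1,-8.7],"twist": [0,0,18.5],"gripper": -1},{"delta_pos": [57.3,-38.1,-8.7],"twist": [0,0,18.5],"gripper": -1},{"delta_pos": [57.3,-38.1,-8.7],"twist": [0,0,18.5],"gripper": -1},{"delta_pos": [57.3,-38.1,-8.7],"twist": [0,0,18.5],"gripper": -1},{"delta_pos": [57.3,-38.1,-8.7],"twist": [0,0,18.5],"gripper": -1},{"delta_pos": [57.3,-38.1,-8.7],"twist": [0,0,18.5],"gripper": -1},{"delta_pos": [57.3,-38.1,-8.7],"twist": [0,0,18.5],"gripper": -1}]'

```text
t: 1.4
eef_pos: [0.4781, -0.2121, 0.3019]
ee_rot: [0.0, 0.998, 0.069, 0.0]
force: [0.1, -0.1, -0.2]
gripper_width: 1.002
```

```bash
python3 - <<'E'
from h import *
p,Rc,s=cur()
print(p,s['force'],s['t'],delta(np.array([.6215,.0366,.302]),toolR(),p,Rc))
E
```

```text
[ 0.4780912  -0.21205594  0.30188252] [ 0.05727389 -0.14642074 -0.15256055] 1.4 (array([ 1.764e+01, -2.264e+01, -1.000e-02]), array([ 0.02, -0.03,  0.05]))
```

>>> apply_moves --series '[{"delta_pos": [17.6,-22.6,0],"twist": [0,0,0],"gripper": -1},{"delta_pos": [17.6,-22.6,0],"twist": [0,0,0],"gripper": -1},{"delta_pos": [17.6,-22.6,0],"twist": [0,0,0],"gripper": -1},{"delta_pos": [17.6,-22.6,0],"twist": [0,0,0],"gripper": -1},{"delta_pos": [17.6,-22.6,0],"twist": [0,0,0],"gripper": -1},{"delta_pos": [17.6,-22.6,0],"twist": [0,0,0],"gripper": -1},{"delta_pos": [17.6,-22.6,0],"twist": [0,0,0],"gripper": -1},{"delta_pos": [17.6,-22.6,0],"twist": [0,0,0],"gripper": -1},{"delta_pos": [17.6,-22.6,0],"twist": [0,0,0],"gripper": -1}]'

```text
t: 2.3
eef_pos: [0.6199, 0.0334, 0.3015]
ee_rot: [0.0, 0.998, 0.069, -0.0]
force: [0.3, -0.7, 0.3]
gripper_width: 1.003
```

```bash
python3 - <<'E'
from h import *
p,Rc,s=cur()
print(p,s['force'],s['t'],delta(np.array([.6215,.0366,.302]),toolR(),p,Rc))
print(delta(np.array([.6215,.0366,.212-.019]),toolR(),p,Rc))
for n in('side','top'):
    im=viewer.snapshot(n); q=proj(n,[p,[.6215,.0366,.212]]); print(q)
    x0,x1,y0,y1=(210,380,120,290) if n=='side' else (240,430,100,260)
    save(n+'crop1',cv2.resize(im[y0:y1,x0:x1],None,fx=3.4,fy=3.4,interpolation=cv2.INTER_CUBIC))
E
```

```text
[0.61988286 0.03337475 0.30153377] [ 0.28919832 -0.73806119  0.26120935] 2.3 (array([ 0.2 , -0.3 , -0.05]), array([0.02, 0.03, 0.02]))
(array([ 0.21, -0.3 , 10.85]), array([0.02, 0.03, 0.02]))
[[262.59386522 160.99035571]
 [265.49107478 193.64693527]]
[[330.23632166 152.75497327]
 [328.22404473 163.26926139]]
```

View pics/sidecrop1.png

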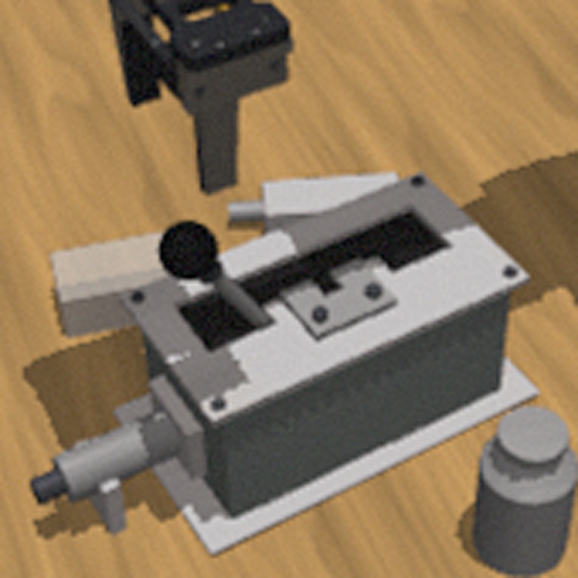

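View pics/topcrop1.png

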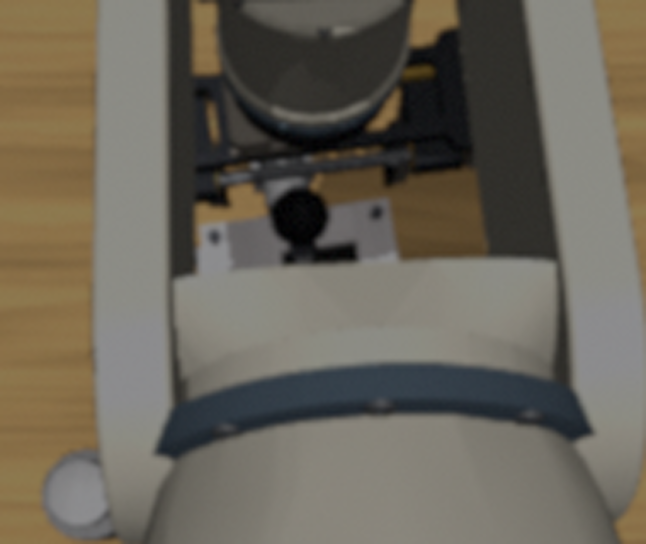

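The fingers straddle the ball: in the side crop the near fingertip is at (218,188) and the ball at (188,250). Both match the projections, so I'm descending.

>>> apply_moves --series '[{"delta_pos": [0,0,3],"twist": [0,0,0],"gripper": -1},{"delta_pos": [0,0,6],"twist": [0,0,0],"gripper": -1},{"delta_pos": [0,0,9],"twist": [0,0,0],"gripper": -1},{"delta_pos": [0,0,10.9],"twist": [0,0,0],"gripper": -1},{"delta_pos": [0,0,10.9],"twist": [0,0,0],"gripper": -1},{"delta_pos": [0,0,10.9],"twist": [0,0,0],"gripper": -1},{"delta_pos": [0,0,10.9],"twist": [0,0,0],"gripper": -1}]'

```text
t: 3.1
eef_pos: [0.6213, 0.0339, 0.1943]
ee_rot: [0.0, 0.998, 0.069, 0.001]
force: [0.5, -0.4, 0.3]
gripper_width: 0.998
```

```bash
python3 - <<'E'
from h import *
p,Rc,s=cur()
print(p,s['force'],s['torque'],s['t'],delta(np.array([.6215,.0366,.193]),toolR(),p,Rc))
im=viewer.snapshot('side'); x0,x1,y0,y1=(210,380,120,290)
save('sidecrop2',cv2.resize(im[y0:y1,x0:x1],None,fx=3.4,fy=3.4,interpolation=cv2.INTER_CUBIC))
E
```

```text
[0.62130786 0.0338603  0.19426732] [ 0.4863799  -0.38091343  0.2565339 ] [ 0.06730843  0.00717907 -0.06264275] 3.1 (array([ 0.06, -0.27,  0.13]), array([ 0.01, -0.14,  0.01]))
```

View pics/sidecrop2.png

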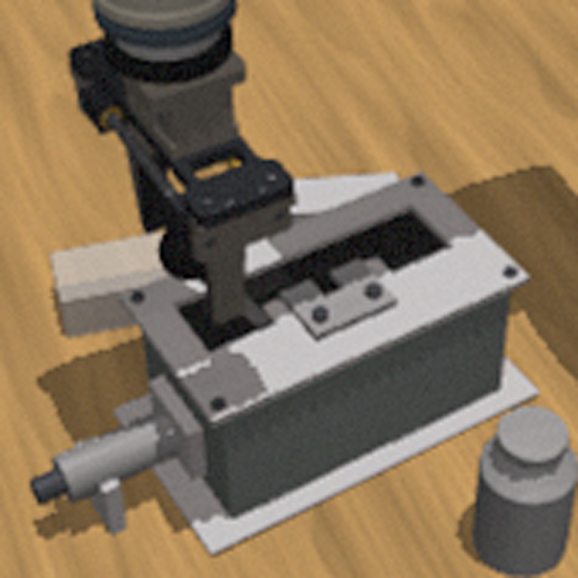

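The near finger in the side crop covers the ball's +y side, with its tip at about (230,315). I'll trim y by 2.7 mm and close.

>>> apply_moves --series '[{"delta_pos": [0,-0.27,0.1],"twist": [0,0,0],"gripper": -1},{"delta_pos": [0,-0.27,0.1],"twist": [0,0,0],"gripper": 1},{"delta_pos": [0,-0.27,0.1],"twist": [0,0,0],"gripper": 1},{"delta_pos": [0,-0.27,0.1],"twist": [0,0,0],"gripper": 1},{"delta_pos": [0,-0.27,0.1],"twist": [0,0,0],"gripper": 1},{"delta_pos": [0,-0.27,0.1],"twist": [0,0,0],"gripper": 1},{"delta_pos": [0,-0.27,0.1],"twist": [0,0,0],"gripper": 1},{"delta_pos": [0,-0.27,0.1],"twist": [0,0,0],"gripper": 1},{"delta_pos": [0,-0.27,0.1],"twist": [0,0,0],"gripper": 1},{"delta_pos": [0,-0.27,0.1],"twist": [0,0,0],"gripper": 1}]' --grip_force 25

```text
t: 4.15
eef_pos: [0.6201, 0.0368, 0.1916]
ee_rot: [0.0, 0.998, 0.069, 0.0]
force: [-0.3, -0.5, -0.4]
gripper_width: 0.421
```

```bash
python3 - <<'E'
from h import *
p,Rc,s=cur()
print(p,s['force'],s['torque'],s['t'],s['gripper_width']*92, w2st(Rc.apply([0,0,-.019])+p))
im=viewer.snapshot('side'); x0,x1,y0,y1=(210,380,120,290)
save('sidecrop3',cv2.resize(im[y0:y1,x0:x1],None,fx=3.4,fy=3.4,interpolation=cv2.INTER_CUBIC))
E
```

```text
[0.62009446 0.0367898  0.19159391] [-0.34605333 -0.54049354 -0.44849019] [-0.22381984 -0.04408414  0.03748234] 4.15 38.757862560190794 [0.10571712 0.00085948 0.21059391]
```

View pics/sidecrop3.png

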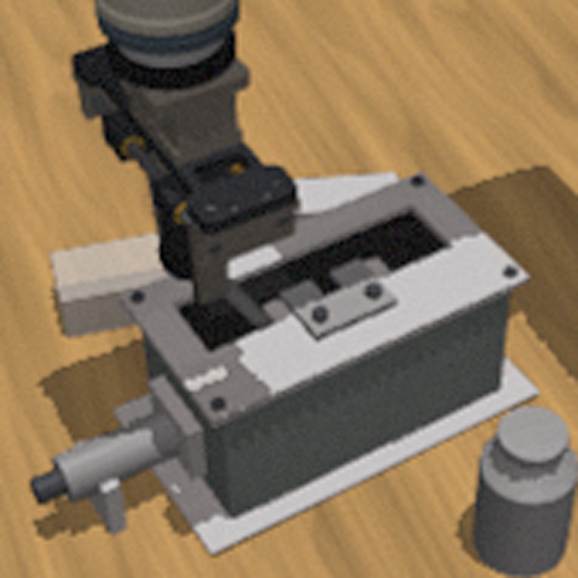

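The opening is 38.8 mm on the 40 mm ball, so it is held. Next I'll work out the lean-out rows.

```bash
cat >> h.py <<'E'
def tcp(q,t): 
    Rt=toolR(0,t); return st2w(ball(q,t))+Rt.apply([0,0,.019]),Rt
def rows(a,seq):
    p0,R0=tcp(*a)
    for b in seq:
        d=delta(*tcp(*b),p0,R0); print(b,d[0].tolist(),d[1].tolist())
def report():
    p,Rc,s=cur(); g=w2st(Rc.apply([0,0,-.019])+p); b=g-[0,0,.025]
    print('t',round(s['t'],2),'grasp st mm',np.round(g*1000,1),'q',round(np.arctan2(b[0],b[2]),3),'lean',round(np.arctan2(-b[1],np.hypot(b[0],b[2])),3),'r',round(np.linalg.norm(b)*1000,1),'F st',np.round(stR().inv().apply(s['force']),1),'M',np.round(s['torque'],2),'w',round(s['gripper_width']*92,1))
E
python3 - <<'E'
from h import *
report()
rows((.51,0),[(.51,.04),(.51,.08),(.51,.12),(.51,.16),(.51,.19)])
E
```

```text
t 4.2 grasp st mm [105.7   0.9 210.6] q 0.518 lean -0.004 r 213.6 F st [ 0.2 -1.5 -0.9] M [-0.22 -0.01 -0.01] w 38.6
(0.51, 0.04) [-0.01, 0.78, 0.01] [2.29, -0.0, 0.0]
(0.51, 0.08) [-0.03, 1.57, 0.05] [4.58, 0.0, 0.0]
(0.51, 0.12) [-0.08, 2.35, 0.12] [6.88, 0.0, -0.0]
(0.51, 0.16) [-0.13, 3.12, 0.22] [9.17, 0.0, 0.0]
(0.51, 0.19) [-0.19, 3.7, 0.3] [10.89, 0.0, 0.0]
```

>>> apply_moves --series '[{"delta_pos": [0,0.39,0],"twist": [1.15,0,0],"gripper": 1},{"delta_pos": [0,0.78,0],"twist": [2.3,0,0],"gripper": 1},{"delta_pos": [0,1.17,0],"twist": [3.4,0,0],"gripper": 1},{"delta_pos": [0,1.57,0.05],"twist": [4.6,0,0],"gripper": 1},{"delta_pos": [0,1.57,0.05],"twist": [4.6,0,0],"gripper": 1},{"delta_pos": [0,1.57,0.05],"twist": [4.6,0,0],"gripper": 1}]'

```text
t: 4.8
eef_pos: [0.6222, 0.0211, 0.1912]
ee_rot: [-0.041, 0.997, 0.069, -0.003]
force: [-2.7, 4.4, 2.6]
gripper_width: 0.42
```

```bash
python3 - <<'E'
from h import *
report()
im=viewer.snapshot('side'); x0,x1,y0,y1=(210,380,120,290)
save('sidecrop4',cv2.resize(im[y0:y1,x0:x1],None,fx=3.4,fy=3.4,interpolation=cv2.INTER_CUBIC))
E
```

```text
t 4.8 grasp st mm [105.6 -16.5 210.1] q 0.518 lean 0.077 r 213.8 F st [-2.1  4.7  2.6] M [ 0.65  0.35 -0.51] w 38.7
```

View pics/sidecrop4.png

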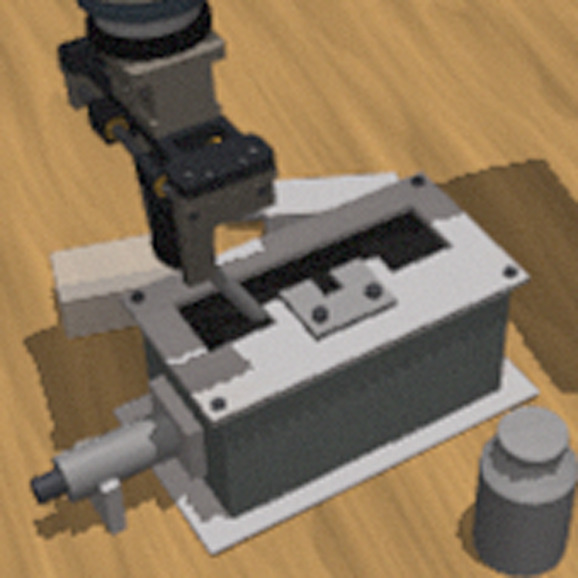

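The shaft has left the tooth side in the side crop, at (235,295), and F_y is 4.7 N, which matches the lean spring. I'll lean on to 0.19.

```bash
python3 - <<'E'
from h import *
rows((.51,0.08),[(.51,.12),(.51,.16),(.51,.19)])
print()
rows((.51,0.19),[(q,.19) for q in(.46,.41,.36,.31,.26,.21,.16,.11)])
E
```

```text
(0.51, 0.12) [-0.04, 0.78, 0.0] [2.29, -0.0, -0.0]
(0.51, 0.16) [-0.1, 1.56, 0.04] [4.58, 0.0, -0.0]
(0.51, 0.19) [-0.16, 2.15, 0.08] [6.3, 0.0, 0.0]

(0.46, 0.19) [-0.93, -0.09, -0.48] [0.0, 0.0, 0.0]
(0.41, 0.19) [-1.89, -0.18, -0.92] [0.0, 0.0, 0.0]
(0.36, 0.19) [-2.87, -0.25, -1.31] [0.0, 0.0, 0.0]
(0.31, 0.19) [-3.87, -0.32, -1.65] [0.0, 0.0, 0.0]
(0.26, 0.19) [-4.88, -0.37, -1.94] [0.0, 0.0, 0.0]
(0.21, 0.19) [-5.91, -0.42, -2.18] [0.0, 0.0, 0.0]
(0.16, 0.19) [-6.94, -0.46, -2.37] [0.0, 0.0, 0.0]
(0.11, 0.19) [-7.99, -0.48, -2.51] [0.0, 0.0, 0.0]
```

>>> apply_moves --series '[{"delta_pos": [0,0.39,0.01],"twist": [1.15,0,0],"gripper": 1},{"delta_pos": [0,0.78,0.02],"twist": [2.3,0,0],"gripper": 1},{"delta_pos": [-0.05,1.17,0.03],"twist": [3.4,0,0],"gripper": 1},{"delta_pos": [-0.1,1.57,0.05],"twist": [4.6,0,0],"gripper": 1},{"delta_pos": [-0.15,2.15,0.08],"twist": [6.3,0,0],"gripper": 1},{"delta_pos": [-0.15,2.15,0.08],"twist": [6.3,0,0],"gripper": 1},{"delta_pos": [-0.15,2.15,0.08],"twist": [6.3,0,0],"gripper": 1}]'

```text
t: 5.55
eef_pos: [0.624, 0.0, 0.1891]
ee_rot: [-0.095, 0.993, 0.068, -0.006]
force: [-1.0, 5.5, 5.4]
gripper_width: 0.419
```

```bash
python3 - <<'E'
from h import *
report()
E
```

```text
t 5.55 grasp st mm [104.5 -39.7 207.8] q 0.519 lean 0.186 r 214.3 F st [-0.2  5.6  5.4] M [ 1.03  0.34 -0.47] w 38.6
```

>>> apply_moves --series '[{"delta_pos": [-0.46,-0.04,-0.24],"twist": [0,0,0],"gripper": 1},{"delta_pos": [-0.93,-0.09,-0.48],"twist": [0,0,0],"gripper": 1},{"delta_pos": [-1.41,-0.13,-0.7],"twist": [0,0,0],"gripper": 1},{"delta_pos": [-1.89,-0.18,-0.92],"twist": [0,0,0],"gripper": 1},{"delta_pos": [-2.38,-0.21,-1.12],"twist": [0,0,0],"gripper": 1},{"delta_pos": [-2.87,-0.25,-1.31],"twist": [0,0,0],"gripper": 1},{"delta_pos": [-3.37,-0.28,-1.48],"twist": [0,0,0],"gripper": 1},{"delta_pos": [-3.87,-0.32,-1.65],"twist": [0,0,0],"gripper": 1},{"delta_pos": [-3.87,-0.32,-1.65],"twist": [0,0,0],"gripper": 1}]'

```text
t: 6.45
eef_pos: [0.5846, -0.0054, 0.2056]
ee_rot: [-0.095, 0.993, 0.069, -0.007]
force: [-1.5, 4.0, 4.3]
gripper_width: 0.419
```

```bash
python3 - <<'E'
from h import *
report()
rows((.31,0.19),[(q,.19) for q in(.285,.26,.235,.21,.185,.16,.135,.11)])
im=viewer.snapshot('side'); x0,x1,y0,y1=(210,380,120,290)
save('sidecrop5',cv2.resize(im[y0:y1,x0:x1],None,fx=3.4,fy=3.4,interpolation=cv2.INTER_CUBIC))
E
```

```text
t 6.45 grasp st mm [ 64.8 -39.6 224.3] q 0.314 lean 0.187 r 213.3 F st [-1.   4.2  4.3] M [0.8  0.21 0.08] w 38.6
(0.285, 0.19) [-0.5, -0.03, -0.15] [0.0, 0.0, 0.0]
(0.26, 0.19) [-1.01, -0.06, -0.29] [0.0, 0.0, 0.0]
(0.235, 0.19) [-1.52, -0.08, -0.42] [0.0, 0.0, 0.0]
(0.21, 0.19) [-2.04, -0.1, -0.53] [0.0, 0.0, 0.0]
(0.185, 0.19) [-2.56, -0.12, -0.63] [0.0, 0.0, 0.0]
(0.16, 0.19) [-3.08, -0.14, -0.72] [0.0, 0.0, 0.0]
(0.135, 0.19) [-3.6, -0.15, -0.8] [0.0, 0.0, 0.0]
(0.11, 0.19) [-4.12, -0.17, -0.86] [0.0, 0.0, 0.0]
```

View pics/sidecrop5.png

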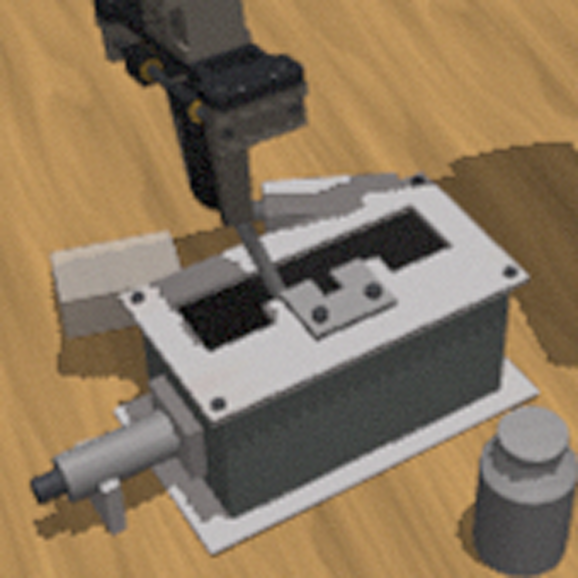

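The lever follows the hand, with the shaft at (265,265) in the crop and the notch ahead at about (327,282). I'll keep going.

>>> apply_moves --series '[{"delta_pos": [-0.5,-0.03,-0.15],"twist": [0,0,0],"gripper": 1},{"delta_pos": [-1.01,-0.06,-0.29],"twist": [0,0,0],"gripper": 1},{"delta_pos": [-1.52,-0.08,-0.42],"twist": [0,0,0],"gripper": 1},{"delta_pos": [-2.04,-0.1,-0.53],"twist": [0,0,0],"gripper": 1},{"delta_pos": [-2.56,-0.12,-0.63],"twist": [0,0,0],"gripper": 1},{"delta_pos": [-3.08,-0.14,-0.72],"twist": [0,0,0],"gripper": 1},{"delta_pos": [-3.6,-0.15,-0.8],"twist": [0,0,0],"gripper": 1},{"delta_pos": [-4.12,-0.17,-0.86],"twist": [0,0,0],"gripper": 1},{"delta_pos": [-4.12,-0.17,-0.86],"twist": [0,0,0],"gripper": 1}]'

```text
t: 7.4
eef_pos: [0.543, -0.011, 0.2138]
ee_rot: [-0.095, 0.993, 0.069, -0.007]
force: [-2.2, 4.9, 1.3]
gripper_width: 0.417
```

```bash
python3 - <<'E'
from h import *
report()
im=viewer.snapshot('side'); x0,x1,y0,y1=(250,350,150,240)
save('sidecrop6',cv2.resize(im[y0:y1,x0:x1],None,fx=6,fy=6,interpolation=cv2.INTER_CUBIC))
E
```

```text
t 7.4 grasp st mm [ 22.9 -39.5 232.5] q 0.11 lean 0.187 r 212.4 F st [-1.6  5.1  1.3] M [0.74 0.31 0.1 ] w 38.4
```

View pics/sidecrop6.png

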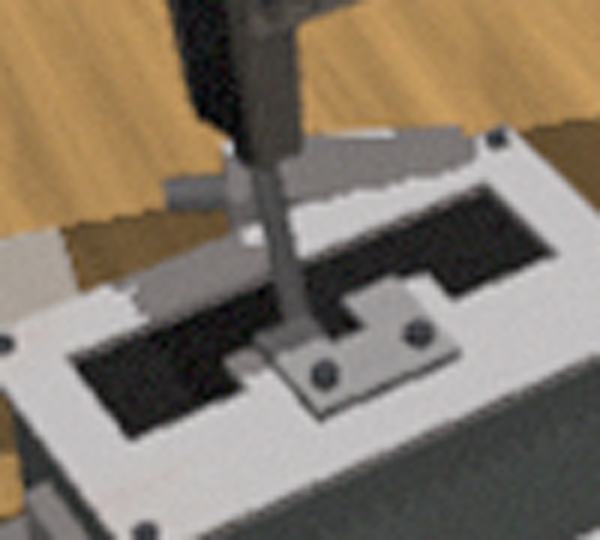

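```bash
python3 - <<'E'
from h import *
import h
im=viewer.snapshot('side')
x0,x1,y0,y1=(285,330,185,225)
big=cv2.resize(im[y0:y1,x0:x1],None,fx=16,fy=14,interpolation=cv2.INTER_CUBIC); save('sidecrop7',big)
im0=np.load('side.npy'); save('sidecrop7b',cv2.resize(im0[y0:y1,x0:x1],None,fx=16,fy=14,interpolation=cv2.INTER_CUBIC))
report()
E
```

```text
t 7.5 grasp st mm [ 23.2 -39.5 232.4] q 0.111 lean 0.187 r 212.4 F st [-1.7  5.4  2.3] M [0.79 0.36 0.06] w 38.9
```

View pics/sidecrop7.png

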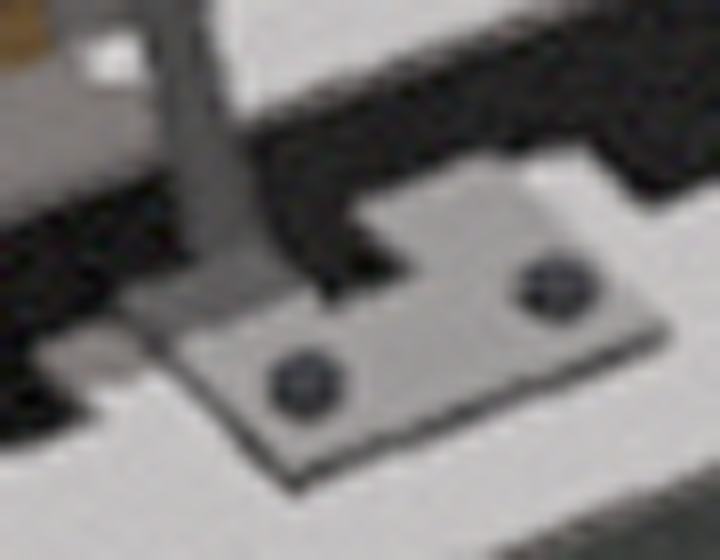

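View pics/sidecrop7b.png

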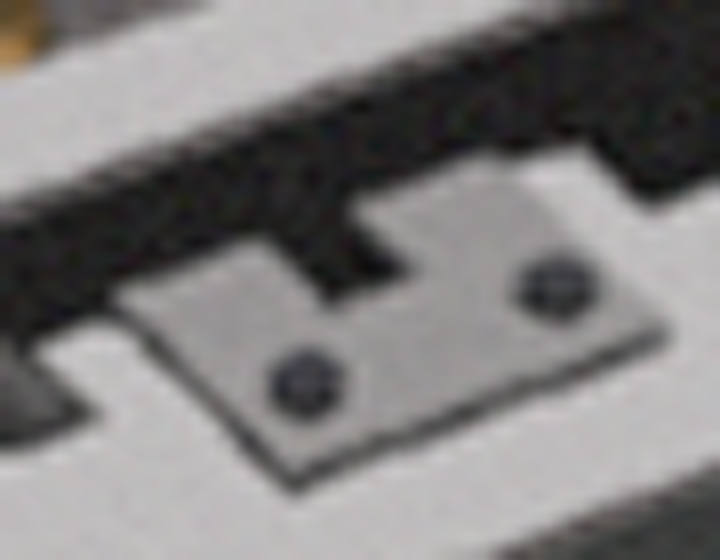

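```bash
python3 - <<'E'
from h import *
import h
U=lambda a,b:(285+a/16,185+b/14)
for ps in ([.5203,.023,.143],[.5155,.0214,.138]):
    h.pose=np.array(ps); print(ps)
    for nm,a,b,z in(('toothL',35,345,.128),('toothR',590,148,.128),('slotL root',97,410,.128),('plL',115,295,.134),('plR',490,153,.134),('nL',265,238,.134),('nR',355,210,.134),('nLd',330,300,.134),('nRd',410,270,.134),('screwL',305,383,.134),('screwR',557,287,.134),('plFL',295,485,.134),('plFR',670,330,.134)):
        print(nm,np.round(w2st(onz('side',U(a,b),z))*1000,1))
    # shaft image centre line: two points
    for q in(.08,.095,.11,.125):
        e=[]
        for L in(.108,.13,.15):
            d=lever(q,.187)@[0,0,L]+[0,0,.025]; u=proj('side',st2w(d))[0]; e.append(((u[0]-285)*16,(u[1]-185)*14))
        print(q,np.round(e).tolist())
E
```

```text
[0.5203, 0.023, 0.143]
toothL [ 47.1  -7.6 128. ]
toothR [-50.6  -6.2 128. ]
slotL root [ 46.9  10.9 128. ]
plL [ 33.7  -6.6 134. ]
plR [-33.3  -7.7 134. ]
nL [  7.2  -7.1 134. ]
nR [ -8.  -6. 134.]
nLd [  6.7  11.3 134. ]
nRd [ -7.4  11.2 134. ]
screwL [ 20.1  26.7 134. ]
screwR [-24.1  26.3 134. ]
plFL [ 33.6  46.6 134. ]
plFR [-33.   44.1 134. ]
0.08 [[216.0, 210.0], [189.0, 109.0], [164.0, 16.0]]
0.095 [[207.0, 214.0], [178.0, 114.0], [151.0, 21.0]]
0.11 [[198.0, 218.0], [167.0, 119.0], [139.0, 26.0]]
0.125 [[189.0, 222.0], [156.0, 124.0], [126.0, 32.0]]
[0.5155, 0.0214, 0.138]
toothL [ 52.1  -6.5 128. ]
toothR [-45.6  -5.5 128. ]
slotL root [ 51.8  12.1 128. ]
plL [ 38.7  -5.5 134. ]
plR [-28.3  -7.  134. ]
nL [ 12.2  -6.1 134. ]
nR [ -3.   -5.1 134. ]
nLd [ 11.6  12.2 134. ]
nRd [ -2.5  12.1 134. ]
screwL [ 25.   27.7 134. ]
screwR [-19.3  27.1 134. ]
plFL [ 38.3  47.7 134. ]
plFR [-28.2  44.8 134. ]
0.08 [[241.0, 197.0], [215.0, 96.0], [191.0, 2.0]]
0.095 [[232.0, 200.0], [204.0, 100.0], [178.0, 7.0]]
0.11 [[223.0, 204.0], [193.0, 105.0], [165.0, 13.0]]
0.125 [[214.0, 208.0], [182.0, 110.0], [152.0, 18.0]]
```

```bash
python3 - <<'E'
from h import *
rows((.11,0.19),[(.085,.19),(.06,.19)])
rows((.06,0.19),[(.06,.165),(.06,.14),(.06,.12),(.06,.1),(.06,.08),(.06,.06),(.06,.04),(.06,.02),(.06,0)])
E
```

```text
(0.085, 0.19) [-0.53, -0.01, -0.05] [0.0, 0.0, 0.0]
(0.06, 0.19) [-1.05, -0.02, -0.09] [0.0, 0.0, 0.0]
(0.06, 0.165) [0.01, -0.49, 0.01] [-1.43, 0.0, -0.0]
(0.06, 0.14) [0.01, -0.98, 0.02] [-2.86, 0.0, -0.0]
(0.06, 0.12) [0.01, -1.37, 0.05] [-4.01, -0.0, -0.0]
(0.06, 0.1) [0.02, -1.76, 0.08] [-5.16, -0.0, 0.0]
(0.06, 0.08) [0.02, -2.15, 0.12] [-6.3, 0.0, 0.0]
(0.06, 0.06) [0.02, -2.54, 0.17] [-7.45, -0.0, -0.0]
(0.06, 0.04) [0.02, -2.93, 0.22] [-8.59, 0.0, 0.0]
(0.06, 0.02) [0.02, -3.32, 0.28] [-9.74, 0.0, -0.0]
(0.06, 0) [0.02, -3.7, 0.35] [-10.89, 0.0, 0.0]
```

>>> apply_moves --series '[{"delta_pos": [-0.26,0,-0.03],"twist": [0,0,0],"gripper": 1},{"delta_pos": [-0.53,-0.01,-0.06],"twist": [0,0,0],"gripper": 1},{"delta_pos": [-0.79,-0.01,-0.08],"twist": [0,0,0],"gripper": 1},{"delta_pos": [-1.05,-0.02,-0.1],"twist": [0,0,0],"gripper": 1},{"delta_pos": [-1.05,-0.02,-0.1],"twist": [0,0,0],"gripper": 1}]'

```text
t: 8.0
eef_pos: [0.5327, -0.0124, 0.2145]
ee_rot: [-0.095, 0.993, 0.069, -0.008]
force: [-2.4, 4.5, 0.3]
gripper_width: 0.424
```

```bash
python3 - <<'E'
from h import *
report()
im=viewer.snapshot('side')
x0,x1,y0,y1=(285,330,185,225)
save('sidecrop8',cv2.resize(im[y0:y1,x0:x1],None,fx=16,fy=14,interpolation=cv2.INTER_CUBIC))
E
```

```text
t 8.0 grasp st mm [ 12.4 -39.4 233.2] q 0.06 lean 0.187 r 212.3 F st [-1.8  4.8  0.3] M [0.74 0.36 0.11] w 39.0
```

View pics/sidecrop8.png

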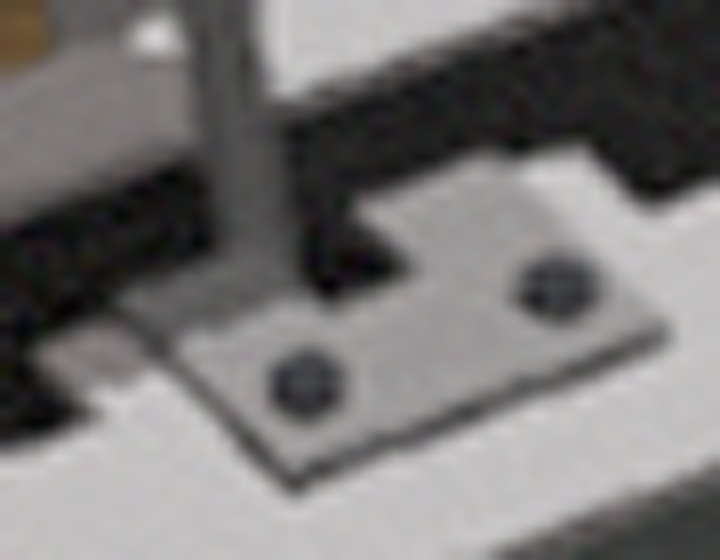

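```bash
python3 - <<'E'
from h import *
rows((.06,0.19),[(.05,.19),(.04,.19)])
rows((.04,0.19),[(.04,.165),(.04,.14),(.04,.12),(.04,.11),(.04,.1),(.04,.08),(.04,.06),(.04,.04),(.04,.02),(.04,0)])
E
```

```text
(0.05, 0.19) [-0.21, -0.0, -0.01] [0.0, 0.0, 0.0]
(0.04, 0.19) [-0.42, -0.0, -0.02] [0.0, 0.0, 0.0]
(0.04, 0.165) [0.0, -0.49, 0.01] [-1.43, 0.0, -0.0]
(0.04, 0.14) [0.01, -0.98, 0.02] [-2.86, 0.0, -0.0]
(0.04, 0.12) [0.01, -1.37, 0.05] [-4.01, -0.0, -0.0]
(0.04, 0.11) [0.01, -1.57, 0.06] [-4.58, 0.0, 0.0]
(0.04, 0.1) [0.01, -1.76, 0.08] [-5.16, -0.0, 0.0]
(0.04, 0.08) [0.01, -2.15, 0.12] [-6.3, 0.0, 0.0]
(0.04, 0.06) [0.01, -2.54, 0.17] [-7.45, -0.0, -0.0]
(0.04, 0.04) [0.01, -2.93, 0.22] [-8.59, 0.0, 0.0]
(0.04, 0.02) [0.02, -3.32, 0.28] [-9.74, 0.0, -0.0]
(0.04, 0) [0.02, -3.7, 0.35] [-10.89, 0.0, 0.0]
```

>>> apply_moves --series '[{"delta_pos": [-0.21,0,-0.01],"twist": [0,0,0],"gripper": 1},{"delta_pos": [-0.42,-0.01,-0.02],"twist": [0,0,0],"gripper": 1},{"delta_pos": [-0.41,-0.25,-0.02],"twist": [-0.7,0,0],"gripper": 1},{"delta_pos": [-0.41,-0.5,-0.01],"twist": [-1.4,0,0],"gripper": 1},{"delta_pos": [-0.41,-0.75,-0.01],"twist": [-2.1,0,0],"gripper": 1},{"delta_pos": [-0.41,-0.99,0],"twist": [-2.9,0,0],"gripper": 1},{"delta_pos": [-0.41,-0.99,0],"twist": [-2.9,0,0],"gripper": 1},{"delta_pos": [-0.41,-0.99,0],"twist": [-2.9,0,0],"gripper": 1}]'

```text
t: 8.85
eef_pos: [0.5274, -0.0031, 0.2162]
ee_rot: [-0.07, 0.995, 0.069, -0.006]
force: [-2.0, 4.9, -1.0]
gripper_width: 0.418
```

```bash
python3 - <<'E'
from h import *
report()
im=viewer.snapshot('side')
x0,x1,y0,y1=(285,330,185,225)
save('sidecrop9',cv2.resize(im[y0:y1,x0:x1],None,fx=16,fy=14,interpolation=cv2.INTER_CUBIC))
E
```

```text
t 8.85 grasp st mm [  8.5 -28.6 235. ] q 0.04 lean 0.135 r 212.1 F st [-1.3  5.1 -1. ] M [0.67 0.38 0.08] w 38.4
```

View pics/sidecrop9.png

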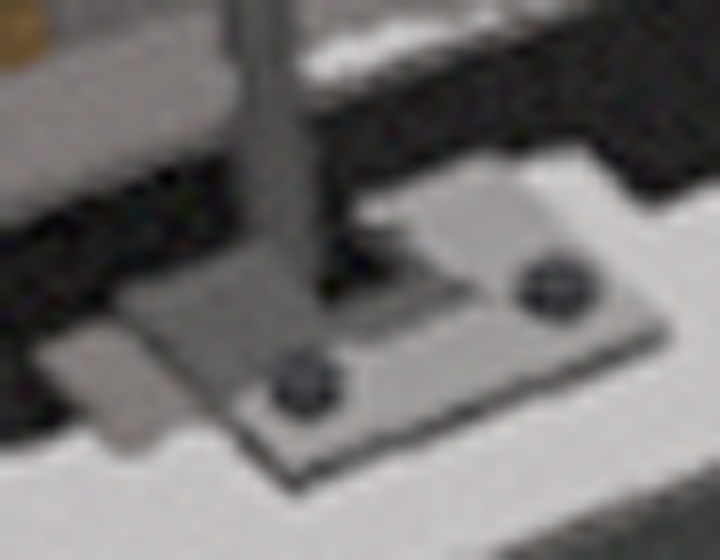

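```bash
python3 - <<'E'
from h import *
import h
for ps in ([.5203,.023,.143],[.5155,.0214,.138]):
    h.pose=np.array(ps); print(ps)
    for q in(-.03,-.01,.01,.03,.05):
        e=[]
        for z in(.131,.134,.15,.17):
            L=(z-.025)/np.cos(.135)/np.cos(q)
            u=proj('side',st2w(lever(q,.135)@[0,0,L]+[0,0,.025]))[0]; e.append(((u[0]-285)*16,(u[1]-185)*14))
        e=np.array(e); print(q,'x@134',109*np.tan(q),np.round(e).tolist(),'col@230,120,20',[round(float(np.polyval(np.polyfit(e[:,1],e[:,0],1),r))) for r in(230,120,20)])
im=viewer.snapshot('side')
g=cv2.cvtColor(im,cv2.COLOR_RGB2GRAY).astype(int)
for v in(186,190,194,198,200,202,204): print(v,g[v,294:314])
report()
E
```

```text
[0.5203, 0.023, 0.143]
-0.03 x@134 -3.2709813532886978 [[300.0, 204.0], [299.0, 190.0], [293.0, 115.0], [285.0, 19.0]] col@230,120,20 [302, 293, 285]
-0.01 x@134 -1.0900363347867257 [[288.0, 209.0], [287.0, 195.0], [278.0, 120.0], [268.0, 24.0]] col@230,120,20 [290, 279, 268]
0.01 x@134 1.0900363347867257 [[276.0, 213.0], [274.0, 199.0], [264.0, 125.0], [252.0, 30.0]] col@230,120,20 [278, 264, 250]
0.03 x@134 3.2709813532886978 [[264.0, 217.0], [262.0, 204.0], [250.0, 130.0], [235.0, 36.0]] col@230,120,20 [266, 248, 232]
0.05 x@134 5.454546212933728 [[252.0, 222.0], [249.0, 208.0], [236.0, 135.0], [218.0, 42.0]] col@230,120,20 [254, 233, 214]
[0.5155, 0.0214, 0.138]
-0.03 x@134 -3.2709813532886978 [[325.0, 191.0], [324.0, 177.0], [318.0, 102.0], [311.0, 5.0]] col@230,120,20 [328, 320, 312]
-0.01 x@134 -1.0900363347867257 [[313.0, 195.0], [312.0, 181.0], [304.0, 107.0], [294.0, 11.0]] col@230,120,20 [317, 306, 295]
0.01 x@134 1.0900363347867257 [[301.0, 200.0], [300.0, 186.0], [290.0, 112.0], [278.0, 17.0]] col@230,120,20 [305, 291, 278]
0.03 x@134 3.2709813532886978 [[289.0, 204.0], 
[... 224 characters left out ...]
07  65  76  80  69  93 126 121 120 116 131 153 148 152
 147 136]
190 [124 120 122 125 119  96  74  77  72  86 145 161 133 120  85  76  63  44
  35  31]
194 [116 117 107  98  86  72  67  74  76  68  58  30  34  42  37  37  33  33
  30  31]
198 [ 19  17  25  19  23  36  63  76  76  73  58  21  27  48  64  87 118 140
 162 158]
200 [ 21  18  18  24  23  19  56  74  79  77  59  29  41 101 146 142 151 154
 153 152]
202 [ 27  11  25  22  33  50  71  85  79  76  63  36  23  36  59  75 112 145
 156 156]
204 [ 39  50  73  89  98  98  94  94  93  84  60  39  13  23  22  46  67  86
 113 143]
t 8.95 grasp st mm [  8.5 -28.7 235. ] q 0.041 lean 0.136 r 212.1 F st [-1.5  5.1 -1.4] M [0.75 0.37 0.08] w 38.8
```

```bash
python3 - <<'E'
from h import *
rows((.04,0.14),[(.032,.14),(.032,.12),(.032,.1),(.032,.08),(.032,.06),(.032,.04),(.032,.02),(.032,0)])
E
```

```text
(0.032, 0.14) [-0.17, -0.0, -0.01] [0.0, 0.0, 0.0]
(0.032, 0.12) [-0.17, -0.39, -0.0] [-1.15, -0.0, -0.0]
(0.032, 0.1) [-0.17, -0.78, 0.01] [-2.29, -0.0, -0.0]
(0.032, 0.08) [-0.17, -1.18, 0.03] [-3.44, 0.0, 0.0]
(0.032, 0.06) [-0.16, -1.57, 0.06] [-4.58, -0.0, 0.0]
(0.032, 0.04) [-0.16, -1.96, 0.09] [-5.73, -0.0, 0.0]
(0.032, 0.02) [-0.16, -2.35, 0.13] [-6.88, -0.0, 0.0]
(0.032, 0) [-0.16, -2.74, 0.19] [-8.02, -0.0, -0.0]
```

>>> apply_moves --series '[{"delta_pos": [-0.17,0,0],"twist": [0,0,0],"gripper": 1},{"delta_pos": [-0.17,-0.2,0.01],"twist": [-0.6,0,0],"gripper": 1},{"delta_pos": [-0.17,-0.39,0.02],"twist": [-1.15,0,0],"gripper": 1},{"delta_pos": [-0.17,-0.6,0.03],"twist": [-1.7,0,0],"gripper": 1},{"delta_pos": [-0.17,-0.78,0.05],"twist": [-2.3,0,0],"gripper": 1},{"delta_pos": [-0.17,-0.98,0.07],"twist": [-2.9,0,0],"gripper": 1},{"delta_pos": [-0.17,-0.98,0.07],"twist": [-2.9,0,0],"gripper": 1}]'

```text
t: 9.65
eef_pos: [0.5248, 0.0065, 0.2171]
ee_rot: [-0.044, 0.997, 0.069, -0.004]
force: [-3.0, 5.3, -0.2]
gripper_width: 0.418
```

```bash
python3 - <<'E'
from h import *
report()
im=viewer.snapshot('side')
x0,x1,y0,y1=(285,330,185,225)
save('sidecrop10',cv2.resize(im[y0:y1,x0:x1],None,fx=16,fy=14,interpolation=cv2.INTER_CUBIC))
E
```

```text
t 9.65 grasp st mm [  7.2 -17.8 236.1] q 0.034 lean 0.084 r 211.9 F st [-2.3  5.7 -0.2] M [0.66 0.4  0.03] w 38.4
```

View pics/sidecrop10.png

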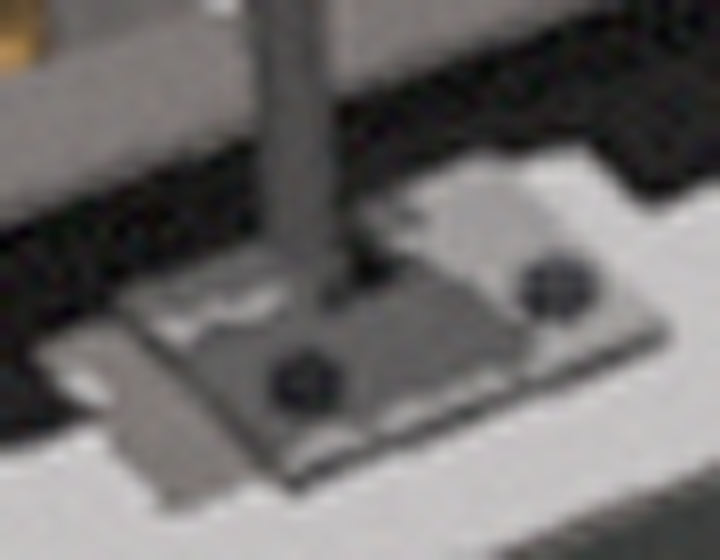

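F_y is still the full spring force at lean 0.084, so there's no tooth contact, and the shaft in the crop, at (300,240), is entering the notch mouth. I'll ease it further in.

>>> apply_moves --series '[{"delta_pos": [0,-0.2,0.01],"twist": [-0.57,0,0],"gripper": 1},{"delta_pos": [0,-0.39,0.03],"twist": [-1.15,0,0],"gripper": 1},{"delta_pos": [0,-0.59,0.04],"twist": [-1.7,0,0],"gripper": 1},{"delta_pos": [0,-0.78,0.06],"twist": [-2.3,0,0],"gripper": 1},{"delta_pos": [0,-0.78,0.06],"twist": [-2.3,0,0],"gripper": 1}]'

```text
t: 10.2
eef_pos: [0.5242, 0.0142, 0.2175]
ee_rot: [-0.024, 0.997, 0.07, -0.002]
force: [-1.7, 3.8, -0.6]
gripper_width: 0.421
```

```bash
python3 - <<'E'
from h import *
report()
im=viewer.snapshot('side')
x0,x1,y0,y1=(285,330,185,225)
save('sidecrop11',cv2.resize(im[y0:y1,x0:x1],None,fx=16,fy=14,interpolation=cv2.INTER_CUBIC))
E
```

```text
t 10.2 grasp st mm [  7.6  -9.2 236.5] q 0.036 lean 0.043 r 211.9 F st [-1.2  4.  -0.6] M [0.62 0.36 0.05] w 38.7
```

View pics/sidecrop11.png

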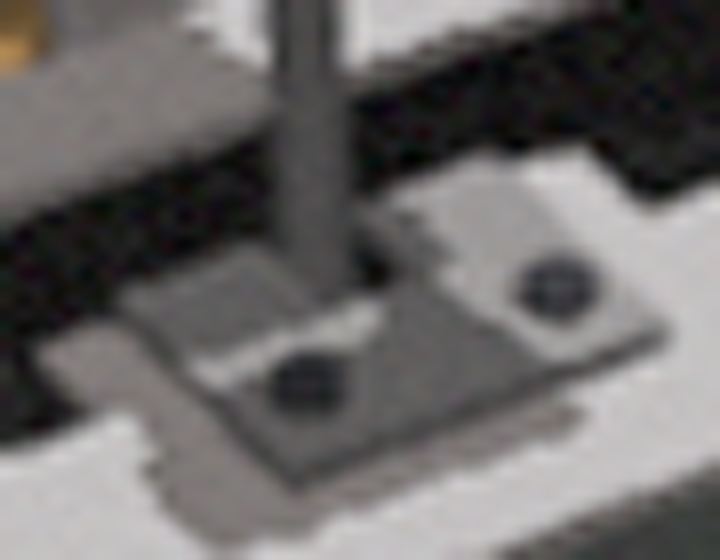

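The shaft is inside the notch: its foot is at about (325,280) in the crop and both notch corners show. Now I'll ease it home.

>>> apply_moves --series '[{"delta_pos": [0,-0.2,0.02],"twist": [-0.57,0,0],"gripper": 1},{"delta_pos": [0,-0.39,0.04],"twist": [-1.15,0,0],"gripper": 1},{"delta_pos": [0,-0.59,0.06],"twist": [-1.7,0,0],"gripper": 1},{"delta_pos": [0,-0.78,0.08],"twist": [-2.3,0,0],"gripper": 1},{"delta_pos": [0,-0.98,0.1],"twist": [-2.86,0,0],"gripper": 1},{"delta_pos": [0,-0.98,0.1],"twist": [-2.86,0,0],"gripper": 1},{"delta_pos": [0,-0.98,0.1],"twist": [-2.86,0,0],"gripper": 1}]'

```text
t: 10.95
eef_pos: [0.5236, 0.0233, 0.2175]
ee_rot: [0.001, 0.998, 0.07, 0.0]
force: [-1.7, -2.4, 2.3]
gripper_width: 0.425
```

```bash
python3 - <<'E'
from h import *
report()
im=viewer.snapshot('side')
x0,x1,y0,y1=(285,330,185,225)
save('sidecrop12',cv2.resize(im[y0:y1,x0:x1],None,fx=16,fy=14,interpolation=cv2.INTER_CUBIC))
E
```

```text
t 10.95 grasp st mm [  8.2   0.8 236.5] q 0.039 lean -0.004 r 211.7 F st [-2.  -2.1  2.3] M [-0.36  0.18  0.03] w 39.1
```

View pics/sidecrop12.png

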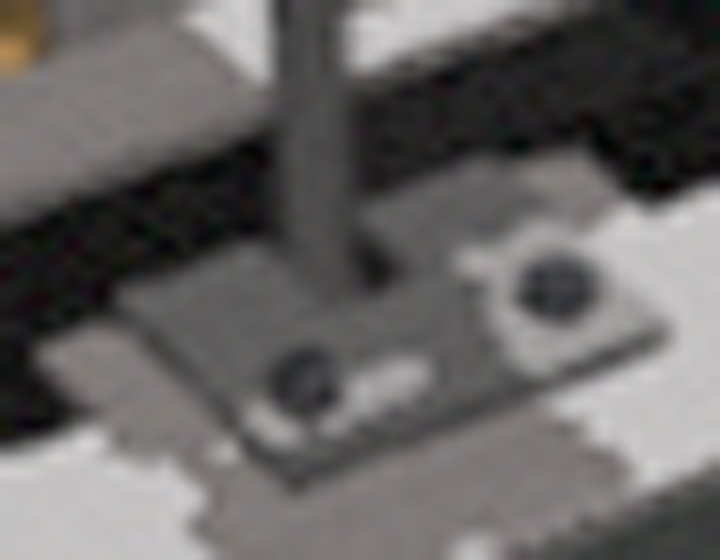

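It's home in lean: F_y reversed to -2.1 N at the stop. The spring still bears on my hand (F_x -2 N), so I'll ease it in -x until the notch wall carries it.

>>> apply_moves --series '[{"delta_pos": [-0.1,0.03,0],"twist": [0,0,0],"gripper": 1},{"delta_pos": [-0.2,0.05,0],"twist": [0,0,0],"gripper": 1},{"delta_pos": [-0.3,0.05,0],"twist": [0,0,0],"gripper": 1},{"delta_pos": [-0.3,0.05,0],"twist": [0,0,0],"gripper": 1}]'

```text
t: 11.4
eef_pos: [0.5204, 0.0226, 0.2175]
ee_rot: [0.001, 0.998, 0.069, 0.0]
force: [-1.6, -2.9, 4.9]
gripper_width: 0.42
```

```bash
python3 - <<'E'
from h import *
report()
E
```

```text
t 11.4 grasp st mm [  5.    0.5 236.5] q 0.024 lean -0.002 r 211.5 F st [-1.9 -2.6  4.9] M [-0.33  0.19  0.07] w 38.7
```

>>> apply_moves --series '[{"delta_pos": [-0.1,0,0],"twist": [0,0,0],"gripper": 1},{"delta_pos": [-0.2,0,0],"twist": [0,0,0],"gripper": 1},{"delta_pos": [-0.2,0,0],"twist": [0,0,0],"gripper": 1}]'

```text
t: 11.7
eef_pos: [0.5184, 0.0223, 0.2175]
ee_rot: [0.001, 0.998, 0.069, 0.0]
force: [-1.9, -2.6, 4.9]
gripper_width: 0.423
```

```bash
python3 - <<'E'
from h import *
report()
E
```

```text
t 11.7 grasp st mm [  3.    0.5 236.5] q 0.014 lean -0.003 r 211.5 F st [-2.2 -2.3  4.9] M [-0.4   0.18  0.01] w 38.9
```

>>> apply_moves --series '[{"delta_pos": [-0.1,0,0],"twist": [0,0,0],"gripper": 1},{"delta_pos": [-0.2,0,0],"twist": [0,0,0],"gripper": 1},{"delta_pos": [-0.2,0,0],"twist": [0,0,0],"gripper": 1}]'

```text
t: 12.0
eef_pos: [0.5164, 0.022, 0.2174]
ee_rot: [0.001, 0.998, 0.069, 0.0]
force: [-1.3, -3.2, 6.4]
gripper_width: 0.421
```

```bash
python3 - <<'E'
from h import *
report()
im=viewer.snapshot('side')
x0,x1,y0,y1=(285,330,185,225)
save('sidecrop13',cv2.resize(im[y0:y1,x0:x1],None,fx=16,fy=14,interpolation=cv2.INTER_CUBIC))
E
```

```text
t 12.0 grasp st mm [  1.    0.5 236.4] q 0.005 lean -0.003 r 211.5 F st [-1.7 -3.   6.4] M [-0.45  0.18  0.04] w 38.8
```

View pics/sidecrop13.png

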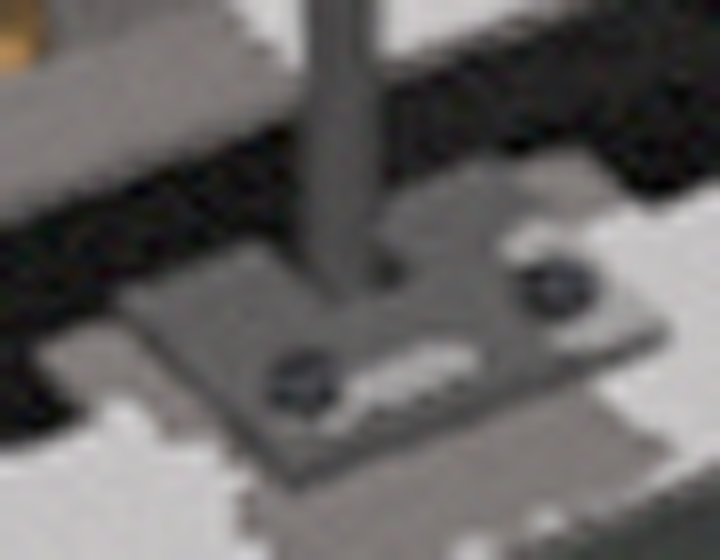

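There's still a dark gap in the crop at (390,270) between the shaft and the notch's -x wall, so I'll keep easing.

>>> apply_moves --series '[{"delta_pos": [-0.1,0,0],"twist": [0,0,0],"gripper": 1},{"delta_pos": [-0.2,0,0],"twist": [0,0,0],"gripper": 1},{"delta_pos": [-0.2,0,0],"twist": [0,0,0],"gripper": 1}]'

```text
t: 12.35
eef_pos: [0.5149, 0.0218, 0.2174]
ee_rot: [0.001, 0.998, 0.069, 0.001]
force: [2.0, -2.6, 3.2]
gripper_width: 0.418
```

```bash
python3 - <<'E'
from h import *
report()
E
```

```text
t 12.35 grasp st mm [ -0.5   0.5 236.4] q -0.003 lean -0.003 r 211.4 F st [ 1.6 -2.8  3.2] M [-0.49 -0.27  0.06] w 38.4
```

>>> apply_moves --series '[{"delta_pos": [-0.1,0,0],"twist": [0,0,0],"gripper": 1},{"delta_pos": [-0.1,0,0],"twist": [0,0,0],"gripper": 1}]'

```text
t: 12.55
eef_pos: [0.5145, 0.0218, 0.2175]
ee_rot: [0.001, 0.998, 0.069, 0.001]
force: [4.3, -2.9, 1.4]
gripper_width: 0.418
```

```bash
python3 - <<'E'
from h import *
report()
E
```

```text
t 12.55 grasp st mm [ -1.    0.5 236.5] q -0.005 lean -0.003 r 211.5 F st [ 3.9 -3.5  1.4] M [-0.39 -0.89  0.  ] w 38.5
```

The wall carries the lever: F_x flipped to +3.9 N. I'll open and check before lifting.

>>> apply_moves --series '[{"delta_pos": [0,0,0],"twist": [0,0,0],"gripper": 0},{"delta_pos": [0,0,0],"twist": [0,0,0],"gripper": -0.3},{"delta_pos": [0,0,0],"twist": [0,0,0],"gripper": -0.6},{"delta_pos": [0,0,0],"twist": [0,0,0],"gripper": -1},{"delta_pos": [0,0,0],"twist": [0,0,0],"gripper": -1},{"delta_pos": [0,0,0],"twist": [0,0,0],"gripper": -1},{"delta_pos": [0,0,0],"twist": [0,0,0],"gripper": -1}]'

```text
t: 13.25
eef_pos: [0.5134, 0.0218, 0.2173]
ee_rot: [0.0, 0.998, 0.069, 0.0]
force: [-0.4, 0.1, -0.5]
gripper_width: 0.993
```

```bash
python3 - <<'E'
from h import *
report()
im=viewer.snapshot('side')
x0,x1,y0,y1=(250,350,140,240)
save('sidecrop14',cv2.resize(im[y0:y1,x0:x1],None,fx=6,fy=6,interpolation=cv2.INTER_CUBIC))
E
```

```text
t 13.25 grasp st mm [ -2.    0.7 236.3] q -0.01 lean -0.003 r 211.3 F st [-0.4  0.2 -0.5] M [-0.01  0.03  0.04] w 91.4
```

View pics/sidecrop14.png

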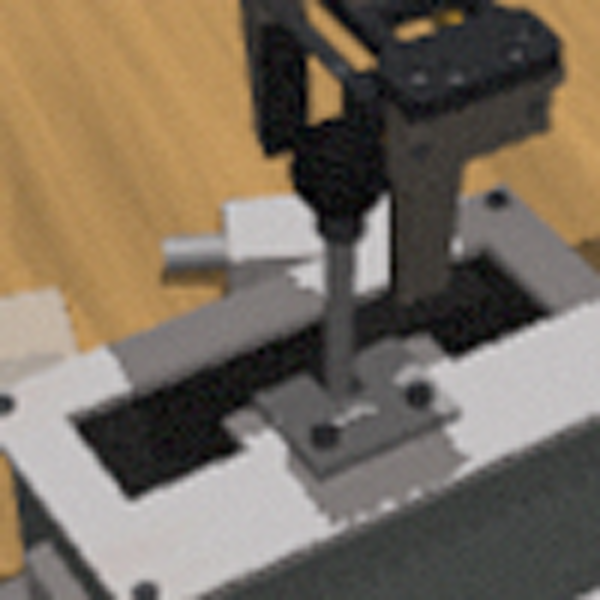

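The fingers are open and clear of the ball, the force reads about 0, and the lever stands in the notch (shaft foot at about (343,385)). Now I'll lift straight up.

>>> apply_moves --series '[{"delta_pos": [0,0,-2],"twist": [0,0,0],"gripper": -1},{"delta_pos": [0,0,-5],"twist": [0,0,0],"gripper": -1},{"delta_pos": [0,0,-8],"twist": [0,0,0],"gripper": -1},{"delta_pos": [0,0,-12],"twist": [0,0,0],"gripper": -1},{"delta_pos": [0,0,-16],"twist": [0,0,0],"gripper": -1},{"delta_pos": [0,10,-16],"twist": [0,0,0],"gripper": -1},{"delta_pos": [0,20,-16],"twist": [0,0,0],"gripper": -1},{"delta_pos": [0,28,-16],"twist": [0,0,0],"gripper": -1},{"delta_pos": [0,28,-16],"twist": [0,0,0],"gripper": -1},{"delta_pos": [0,28,-16],"twist": [0,0,0],"gripper": -1}]'

```text
t: 14.3
eef_pos: [0.5479, -0.2277, 0.3777]
ee_rot: [0.001, 0.998, 0.069, 0.0]
force: [-0.0, 0.9, -0.1]
gripper_width: 0.999
```

```bash
python3 - <<'E'
from h import *
report()
im=viewer.snapshot('side')
save('sidecrop15',cv2.resize(im[140:290,210:380],None,fx=4,fy=4,interpolation=cv2.INTER_CUBIC))
im=viewer.snapshot('top')
save('topcrop15',cv2.resize(im[120:290,240:430],None,fx=3.4,fy=3.4,interpolation=cv2.INTER_CUBIC))
E
```

```text
t 14.3 grasp st mm [  -2.1 -251.2  396.7] q -0.006 lean 0.594 r 448.6 F st [ 0.1  0.9 -0.1] M [ 0.03 -0.04 -0.  ] w 91.9
```

View pics/sidecrop15.png

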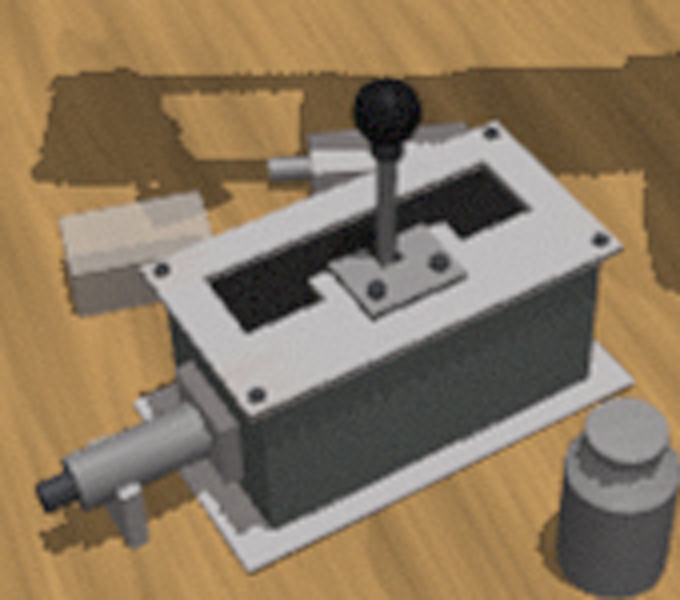

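View pics/topcrop15.png

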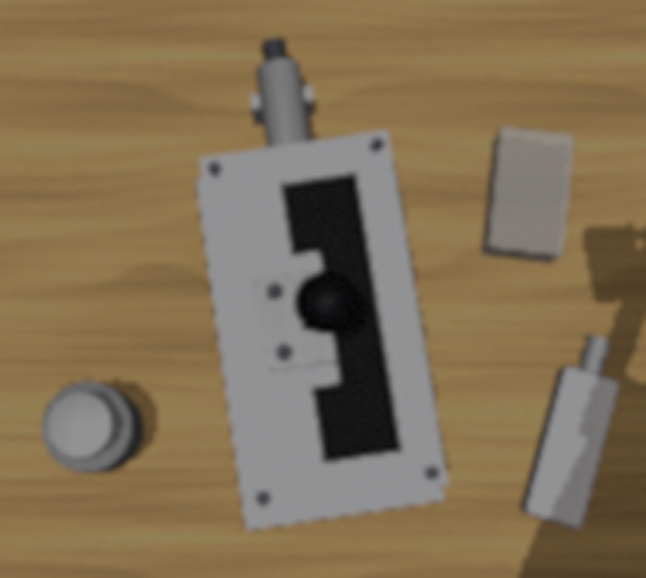

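The side view shows the shaft foot deep in the notch at (387,255) with the ball at (387,112). The top view shows the ball at (328,302), and all three bystanders are where they were. I'll check the lean by triangulation, then hand in.

```bash
python3 - <<'E'
from h import *
import h
A=[];b=[]
for n,c in(('top',(240+328/3.4,120+302/3.4)),('side',(210+387/4,140+112/4))):
    o,d=ray(n,c); d/=np.linalg.norm(d); M=np.eye(3)-np.outer(d,d); A.append(M); b.append(M@o)
x=np.linalg.lstsq(np.vstack(A),np.concatenate(b),rcond=None)[0]
g=w2st(x); print(x,g,'q',g[0]/.215,'lean',-g[1]/.215)
for t in(0,.1): print(t,[proj(n,st2w(ball(g[0]/.215,t))) for n in('top','side')])
print(env.close_job())
E
```

```text
[0.51438495 0.01880362 0.23737613] [-0.00146162 -0.00241831  0.23737613] q -0.0067982199576112 lean 0.011247945203485798
0 [array([[335.40904631, 208.77267798]]), array([[307.320083  , 167.69389482]])]
0.1 [array([[345.32497588, 207.51562268]]), array([[302.57388986, 162.96786508]])]
the job is handed in; nothing more can be done
None
```

The lever is now in the middle notch at the half-load setting, fully home, with the gripper off it. The job is handed in at about 14.4 s of the 72 s allowed.

**What I did:**
- I gripped the ball with 25 N and leaned it out of the full-load slot.
- I then swung it slowly back along the lane and aligned the shaft with the notch in the side camera.
- I leaned it in with the hand on the ball the whole way. The sideways force reversed at the home stop, about -2 N.
- Still holding it, I eased it about 9 mm towards the robot until the notch wall took the spring load (force went from about -2 N to +4 N). Only then did I open the gripper and lift clear.

**Last checks:**
- **Ball position:** triangulating from both cameras after release gives a swing of about -0.007 rad and a lean of about 0.01 rad. That is zero within camera error, and clear of the 0.08–0.12 of a lever stuck on a tooth.
- **Hand off:** the last force readings were under 1 N with the gripper fully open, about 0.25 m to the side of the stand.
- **Bystanders:** the weight, block and sample look unmoved in the pictures.

**Disagreement:** the two cameras put the stand about 8 mm apart in x. I used an average of the two for the robot's moves and relied on the side picture and the felt forces to find the notch.

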